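Set the mould portioner and hold its metering cap

TASK

Set the bench portioner up for the big moulds: first slide its portion-size grip along the track all the way to the end stop, at the end away from the knurled cap. Then screw the knurled cap down clockwise until it bottoms out, back it off a quarter turn, and finish there with the cap still held between the fingers, leaving the slide at its stop and the moulds, jar and bowl where they are.

Things in the scene. Friction and masses are not known exactly. Their poses are not given: they have to be found in the camera images.
- board: bamboo board 270 x 370 x 20 mm lying fixed on the worktop, with the steel portioner fixed on it; origin under its centre, z up. The portioner housing is 100 mm (x) x 300 mm (y) x 55 mm high, centred 35 mm to the board's -x side; its top is 75 mm over the worktop. The vertical metering cylinder with the cap stands near its -y end (100 mm from the middle), the slide track runs along the board's y axis on its +y half.
- size_slide (a joint): travel of the portion-size grip in m along the board's +y axis, away from the cap: 0 at the end nearer the cap, 0.090 at the far end stop. It starts somewhere between 0 and 0.045, slides with about 1.5 N of friction and stays where it is left.
- size_slide_top (a point): centre of the top of the portion-size grip, a black upright block 28 mm (board x) by 20 mm (board y) by 40 mm high, standing on a 40 mm wide aluminium track whose top is 40.5 mm below this point; the block moves along the board's y axis
- slide_end (a point): fixed point where the centre of the grip's top lies when the grip is at its end stop
- cap (a joint): turning angle of the cap in rad, growing clockwise seen from above (screwing down): 4.2 when bottomed out on its shoulder, 0 at the upper stop (it cannot come off). It starts between 0.6 and 2.4. Thread: 6 mm per turn, so it sinks 0.95 mm per rad. Turning takes about 0.1 N m; it stays where it is left; at the bottom it stops dead.
- cap_grip (a point): point on the cap's axis, 18 mm above its lower rim, 14 mm below its flat top; the height to grip it. The cap is a round knurled aluminium cylinder 41 mm across and 32 mm high with a vertical axis; it can be gripped at any yaw. A small dark rib on its top, from the axis to the rim, shows its angle. The cylinder below it is 40 mm across, so fingers may reach past the lower rim by up to 20 mm.
- cap_seat (a point): fixed point on the cap's axis at the shoulder: the cap's lower rim is level with it when bottomed out, 105 mm above the worktop
- mould_tray: bystander: loose purple mould tray with two cavities, 70 x 150 x 30 mm, on the board on the far side (board +x) of the portioner; origin under its centre
- round_mould: bystander: loose purple round mould, 74 mm across, 32 mm high, on the board on the far side (board +x) of the portioner; origin under its centre
- jar: bystander: loose amber jar 70 mm across, 100 mm high, on the worktop to the robot's right; origin under its centre
- bowl: bystander: loose steel bowl 150 mm across, 60 mm high, on the worktop to the robot's left; origin under its centre

How it is judged:
By the outcome, as a careful person would: the job done as asked, in the order asked, and still so for the second after the job is handed in, while the arm keeps its last pose, push and grip.
It also fails if it takes over 64 s, if anything falls off the work surface, if the arm or the gripper's body presses on something with over 40 N, if the wrist force passes 120 N, or if a joint passes its speed limit or range.

ROBOT

A 7-joint arm with a two-finger parallel gripper is mounted at the origin on the work surface. World frame = base frame: x ahead of the robot, y to its left, z up, the work surface at z = 0. Lengths are in m, angles in rad, forces in N, time in s.
With the tool pointing down it reaches from about 0.425 to 0.875 m from the base axis. Payload 8.4 kg.
Tool frame: the origin (TCP) lies between the finger pads; the fingertips stand 17 mm ahead of it and the grasp point (between the pads) lies 2 mm behind it (robot.nose_length is the distance from the TCP to the fingertips, in m); z points along the fingers, y is the line along which they close (so a half turn about z gives the same grasp; the last joint's range is limited). The gripper opens to 85 mm and grips with 20 to 120 N. Pads are 22 mm wide; open, the fingers measure 114 mm over their backs; the gripper's body (76 mm by 85 mm) begins 54 mm behind the grasp point. The pads swing forward as they close: fully open they stand 13 mm farther back than shut.
Start: joints at [-1.224, 0.333, 0.04, 1.465, -0.013, 1.343, -0.059], TCP at [0.28, 0.586, 0.248] pointing down, gripper open.
Joint ranges: [-2.58, 2.58], [-0.38, 2.09], [-1.3, 1.39], [0.25, 2.4], [-1.5, 4.64], [0.08, 2.09], [-2.65, 2.65]. Speed limits (rad/s): [2.22, 2.22, 2.79, 2.79, 3.14, 3.14, 3.14].

INTERFACE

Orientations are given as a rotation vector (axis times angle).
In Python, from station import robot gives the robot as it stands.
- The arm moves only by the tool move_arm, never from a script. Its argument "motion" is a list of rows, each a list of 6 numbers: the shift along the tool's x, y, z in units of 200 mm (1.0 is 200 mm), then the turn, a rotation vector about the tool's x, y, z in units of 90 degrees (1.0 is 90 degrees). A call has 1 to 8 rows; each row is the pose to reach, as a shift and turn from the pose commanded when the call began, along the tool's axes at that moment; what a row does not reach only later rows make up. A row lasts 1/12 s, in which the tool goes at most 41.7 mm and 7.16 degrees, less where a joint would pass 70% of its speed; a pose out of reach is approached as far as the arm can. A call with a number of a shift or a turn outside -1 to 1 is refused whole. A call with a gripper value outside its range is refused whole. "claw" is the closure, from -1 (fully open) to 1 (shut), so that 0 is half open, set as the call begins (left out, the last holds). The fingers move at their own pace and stop on an object; "newtons" is the grip in N (left out, the last holds). Time passes only in rows, so rows that repeat a pose let the fingers close. It gives the time, the measured TCP pose, the force, the opening and the grip force at its end, in the units of the state.
- robot.get_state(): the state, without advancing time (a new reading comes with each control period).
- robot.capture(name): name is "scene" or "side" or "wrist"; returns the picture (400x640x3 uint8, red, green, blue); there is no depth.
- robot.calibration(name): a dict with "mtx" (3x3 intrinsics, pixels), "camera_from_world" (4x4, takes a point from world to camera coordinates); the wrist camera has in their place "hand_eye" (4x4, takes a point from camera to tool coordinates, whose origin is the TCP and whose axes are the flange's). Camera axes: x right, y down, z forward; pixel columns grow to the right and rows downward; lengths in m; the calibration is good to about 2 mm. A picture is of the moment at which its call begins: read the wrist's pose just before it. calibration takes no time and is no camera call.
- robot.sign_off(): hands the job in; it is judged then, once.
The state is a dict: "t": time; "qpos": joint angles; "qd": joint speeds; "tau": joint torques, N m; "ee_pos": TCP position; "orientation": TCP orientation; "force": force on the tool from outside, world axes, zero at the start; "ft_torque": the same for the moment, N m; "opening": opening from 0.0 (shut) to 1.0 (fully open); "grasp_force": force on a finger pad.
Only numpy, scipy, OpenCV 4.12 (cv2) and the standard library are available. Lean on these libraries where they do the work, as an engineer would, in place of code of your own. Each camera call takes 0.05 s, during which the arm holds its last target. There are 200 camera calls.

## Working session

There is one attempt and no reset: what is moved stays moved. The work goes in short steps, Python scripts to look and compute and a tool call to move; the robot and the scene stay as the last step left them, time stands still between calls to the robot, and variables do not carry over. Pictures are saved under pics/ and viewed, at most 10 in all, crops included, and the job is handed in when it is done.

Besides the shell and the picture viewer there is one more tool, called after ">>>" by a JSON object that holds its "fn" and its "kwargs", one argument or row to a line. move_arm: Moves the arm, as the interface text tells. Its arguments: {"type":"object","properties":{"motion":{"type":"array","items":{"type":"array","items":{"type":"number","minimum":-1,"maximum":1}}},"claw":{"type":"number"},"newtons":{"type":"number"}},"required":["motion"]}

```bash
ls; mkdir -p pics
python3 - <<'E'
from station import robot
import cv2,numpy as np
s=robot.get_state();print({k:np.round(v,3) for k,v in s.items()})
for n in("scene","side"):
    im=robot.capture(n);cv2.imwrite(f"pics/{n}0.png",im[:,:,::-1]);c=robot.calibration(n);print(n,c)
print(robot.calibration("wrist"))
E
```

```text
pics
{'t': np.float64(0.0), 'qpos': array([-1.224,  0.334,  0.04 ,  1.466, -0.013,  1.343, -0.059]), 'qd': array([ 0.   , -0.001, -0.001, -0.001,  0.001, -0.   , -0.001]), 'tau': array([-0.0000e+00, -6.5855e+01,  1.3650e+00, -4.0557e+01,  1.7000e-02,
        1.3000e-02,  0.0000e+00]), 'ee_pos': array([0.28 , 0.586, 0.247]), 'orientation': array([-6.940e-01, -3.064e+00,  3.000e-03]), 'force': array([0.174, 0.343, 0.613]), 'ft_torque': array([ 0.027,  0.033, -0.008]), 'grasp_force': np.float64(0.0), 'opening': np.float64(0.998)}
scene {'mtx': array([[401.70145605,   0.        , 313.29624561],
       [  0.        , 401.70145605, 200.21547028],
       [  0.        ,   0.        ,   1.        ]]), 'camera_from_world': array([[-0.61931335,  0.78489811,  0.01964513,  0.38321617],
       [ 0.56768087,  0.46492559, -0.67939873, -0.25763   ],
       [-0.5423923 , -0.40960854, -0.73350626,  1.47110801],
       [ 0.        ,  0.        ,  0.        ,  1.        ]])}
side {'mtx': array([[430.3510698 ,   0.        , 319.54912367],
       [  0.        , 430.3510698 , 200.71630232],
       [  0.        ,   0.        ,   1.        ]]), 'camera_from_world': array([[ 0.8256348 , -0.56404116, -0.01359236, -0.48430755],
       [-0.3035528 , -0.4237708 , -0.85338972,  0.27259525],
       [ 0.47558688,  0.70871424, -0.52109619,  0.9932038 ],
       [ 0.        ,  0.        ,  0.        ,  1.        ]])}
{'mtx': array([[294.15715995,   0.        , 321.40419016],
       [  0.        , 294.15715995, 199.58459093],
       [  0.        ,   0.        ,   1.        ]]), 'hand_eye': array([[ 7.73726539e-04, -9.63743161e-01, -2.66830510e-01,
         6.79064528e-02],
       [ 9.99999698e-01,  7.66200888e-04,  1.32314101e-04,
         1.20721795e-03],
       [ 7.69289635e-05, -2.66830532e-01,  9.63743462e-01,
        -1.26048613e-01],
       [ 0.00000000e+00,  0.00000000e+00,  0.00000000e+00,
         1.00000000e+00]])}
```

View pics/scene0.png

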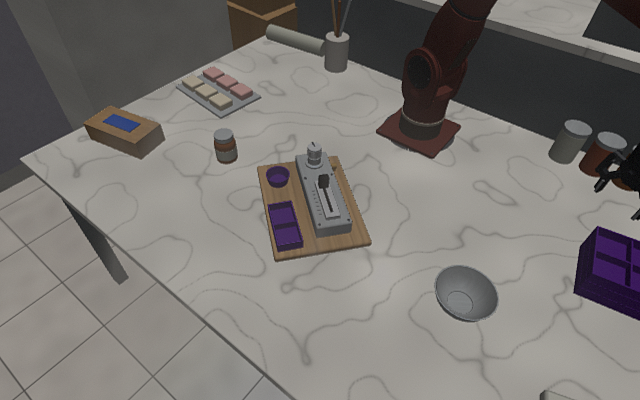

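View pics/side0.png

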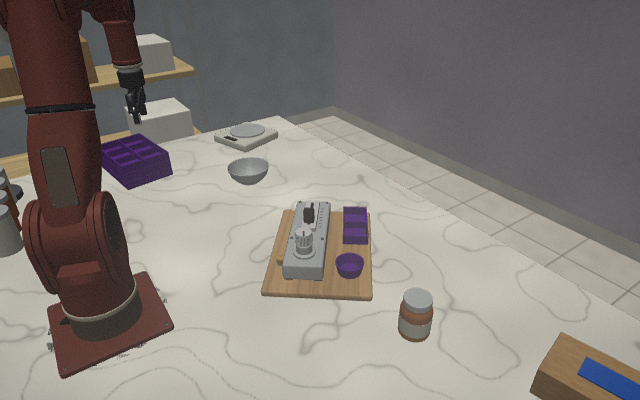

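The scene view shows the board, with the cap near (314,150) and the black grip near (323,181). The side view shows the cap near (304,235) and the grip near (309,208). I'll enlarge both.

Run:
```python
import cv2,numpy as np
a=cv2.imread("pics/scene0.png")[135:265,250:380];b=cv2.imread("pics/side0.png")[190:305,255:385]
b=cv2.copyMakeBorder(b,0,15,0,0,cv2.BORDER_CONSTANT)
A=[cv2.resize(cv2.convertScaleAbs(i,alpha=1.3),(0,0),fx=3,fy=3,interpolation=cv2.INTER_CUBIC) for i in(a,b)]
c=[cv2.resize(cv2.convertScaleAbs(i,alpha=1.3),(390,200),interpolation=cv2.INTER_CUBIC) for i in(cv2.imread("pics/scene0.png")[137:197,280:397],cv2.imread("pics/side0.png")[200:260,260:377])]
cv2.imwrite("pics/c1.png",np.vstack([np.hstack(A),np.hstack(c)]))
```

```text
(no output)
```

View pics/c1.png

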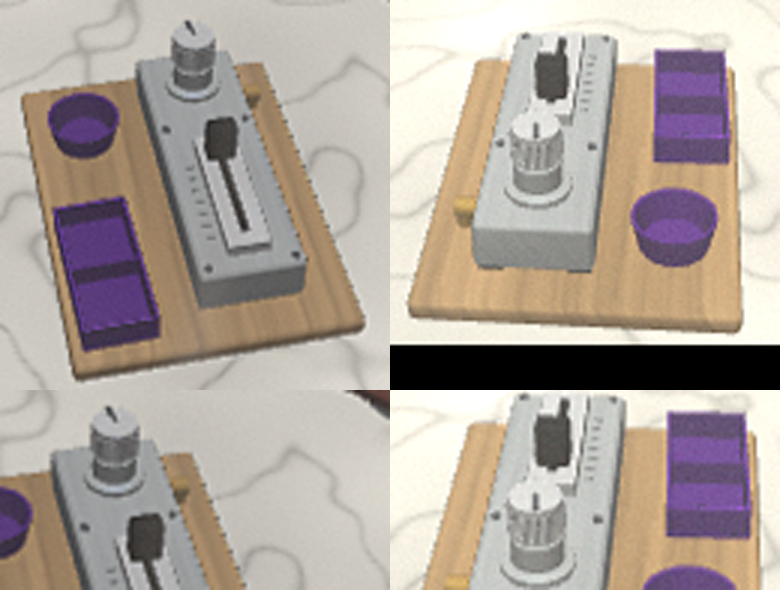

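The crops show the board and housing corners, the cap top at about (193,33) in the scene crop and (536,130) in the side crop, and the grip top at about (221,123) and (551,46). I'll fit the board pose to these and triangulate the points.

```bash
cat > h.py <<'E'
from station import robot
import numpy as np,cv2
from scipy.optimize import least_squares
from scipy.spatial.transform import Rotation as R
def proj(n,P):
    c=robot.calibration(n);T=c["camera_from_world"];p=np.atleast_2d(P)@T[:3,:3].T+T[:3,3];p=p@c["mtx"].T;return p[:,:2]/p[:,2:]
def tri(u,v):
    return least_squares(lambda X:np.r_[proj("scene",X)[0]-u,proj("side",X)[0]-v],[.6,0,.1])
E
python3 - <<'E'
from h import *
S=lambda *p:np.array(p)/3+[250,135]
D=lambda *p:(np.array(p)-[390,0])/3+[255,190]
B=np.array([[135,-185,20],[-135,-185,20],[-135,185,20],[135,185,20],[15,-150,75],[-85,-150,75],[-85,150,75],[15,150,75]])/1000
s=S((22,97),(262,64),(365,325),(75,372),(137,62),(228,52),(305,262),(198,281))
d=D((742,320),(410,306),(478,60),(735,67),(596,240),(474,232),(516,35),(617,36))
def W(x):return B@R.from_euler('z',x[2]).as_matrix().T+[x[0],x[1],0]
f=lambda x:np.r_[proj("scene",W(x))-s,proj("side",W(x))-d].ravel()
r=least_squares(f,[.6,0,0],loss='soft_l1');print(r.x,np.round(f(r.x).reshape(-1,2),1).tolist())
Rz=R.from_euler('z',r.x[2]).as_matrix();o=np.r_[r.x[:2],0]
for n,a,b in(("cap",(193,33),(536,130)),("grip",(221,123),(551,46)),("base",(193,93),(536,190))):
    t=tri(S(a)[0],D(b)[0]);print(n,t.x,t.fun,"board",Rz.T@(t.x-o))
np.save("board.npy",r.x)
print("cap pred",Rz@[-.035,-.1,0]+o, "yaxis",Rz[:,1])
E
```

```text
[ 0.54184547 -0.07780948 -0.68165899] [[-1.5, -2.1], [-0.6, -2.0], [0.1, -1.6], [-1.5, -0.2], [-1.5, -1.3], [-0.6, -2.1], [0.7, -0.3], [-0.3, -0.6], [0.5, -1.0], [-1.4, -1.8], [-0.6, -1.8], [0.1, -1.3], [-0.5, -4.1], [-1.3, -3.3], [0.4, -2.2], [0.0, -1.4]]
cap [ 0.44777119 -0.13654657  0.13606774] [-0.56109219  0.16285525 -0.46317278 -0.11998195] board [-0.03604216 -0.10488555  0.13606774]
grip [ 0.52893782 -0.03726375  0.13516624] [ 0.23310831 -0.06867573  0.22897631  0.06038423] board [-0.0355703   0.02335203  0.13516624]
base [ 0.45279297 -0.12753652  0.06628837] [ 0.26838287 -0.07391859  0.22266424  0.05414353] board [-0.03781968 -0.09472486  0.06628837]
cap pred [ 0.45165876 -0.13340945  0.        ] yaxis [0.63008215 0.77652849 0.        ]
```

```bash
cat >> h.py <<'E'
def plan(*wps):
    """rows for waypoints (x,y,z,psi), each from the previous"""
    s=robot.get_state();p=s["ee_pos"];Q=R.from_rotvec(s["orientation"]);X=Q.as_matrix()[:,0];psi=np.arctan2(X[1],X[0])
    print("now",np.round(p,4),"psi",round(psi,4),"tilt",np.round(Q.as_matrix()[:,2],4),"F",np.round(s["force"],1),"T",np.round(s["ft_torque"],2),"t",round(s["t"],2),"j",np.round(s["qpos"],2),"open",round(s["opening"],3))
    for w in wps:
        G=R.from_euler('z',w[3])*R.from_rotvec([np.pi,0,0])
        print("move",np.round(Q.inv().apply(np.array(w[:3])-p)/.2,4),"turn",np.round((Q.inv()*G).as_rotvec()/(np.pi/2),4))
        p,Q=np.array(w[:3]),G
E
python3 - <<'E'
from h import *
plan((.42,.40,.28,1.9),(.53,.15,.28,1.3),(.42,-.17,.28,.889))
E
```

```text
now [0.2801 0.5861 0.2475] psi 2.6958 tilt [-6.0e-04 -1.4e-03 -1.0e+00] F [-0.1  0.6  0.8] T [ 0.05 -0.01  0.02] t 0.1 j [-1.22  0.33  0.04  1.47 -0.01  1.34 -0.06] open 0.997
move [-1.0324 -0.5383 -0.1615] turn [-9.000e-04  4.000e-04  5.066e-01]
move [-1.3607  0.1164  0.    ] turn [ 0.    -0.     0.382]
move [-1.6888 -0.102  -0.    ] turn [ 0.     -0.      0.2617]
```

>>> {"fn": "move_arm", "kwargs": {
  "motion": [
    [-0.2,-0.1,-0.03,0,0,0.08],
    [-0.4,-0.2,-0.07,0,0,0.16],
    [-0.6,-0.3,-0.1,0,0,0.24],
    [-0.8,-0.4,-0.13,0,0,0.32],
    [-1,-0.5,-0.16,0,0,0.4],
    [-1,-0.54,-0.16,0,0,0.48],
    [-1,-0.54,-0.16,0,0,0.51]
  ]
}}

```text
t: 0.68
ee_pos: [0.4184, 0.3968, 0.2813]
orientation: [1.854, 2.534, 0.001]
force: [0.7, 0.6, 0.5]
opening: 1.0
grasp_force: 0.0
```

Run:
```python
from h import *
plan((.5,.22,.28,1.4),(.51,.03,.28,.889),(.42,-.17,.28,.889))
```

```text
now [0.4184 0.3968 0.2813] psi 1.8784 tilt [ 0.0019 -0.001  -1.    ] F [0.7 0.6 0.5] T [-0.03 -0.07  0.08] t 0.68 j [-1.06  0.17  0.25  1.61 -0.04  1.37 -0.49] open 1.0
move [-0.9658  0.1212  0.0079] turn [0.0012 0.0007 0.3046]
move [-0.9277  0.2107  0.    ] turn [ 0.     -0.      0.3253]
move [-1.06    0.2808  0.    ] turn [0. 0. 0.]
```

>>> {"fn": "move_arm", "kwargs": {
  "motion": [
    [-0.2,0.03,0,0,0,0.07],
    [-0.4,0.06,0,0,0,0.14],
    [-0.6,0.08,0,0,0,0.21],
    [-0.8,0.1,0,0,0,0.28],
    [-0.97,0.12,0,0,0,0.3]
  ]
}}

```text
t: 1.1
ee_pos: [0.4993, 0.2234, 0.2802]
orientation: [2.387, 2.042, -0.001]
force: [1.0, -0.4, 0.1]
opening: 0.998
grasp_force: 0.0
```

>>> {"fn": "move_arm", "kwargs": {
  "motion": [
    [-0.2,0.04,0,0,0,0.07],
    [-0.4,0.08,0,0,0,0.14],
    [-0.6,0.13,0,0,0,0.21],
    [-0.8,0.17,0,0,0,0.28],
    [-0.93,0.21,0,0,0,0.33]
  ]
}}

```text
t: 1.52
ee_pos: [0.5123, 0.0317, 0.2804]
orientation: [2.832, 1.36, -0.0]
force: [1.2, 0.4, -1.3]
opening: 1.003
grasp_force: 0.0
```

>>> {"fn": "move_arm", "kwargs": {
  "motion": [
    [-0.2,0.05,0,0,0,0],
    [-0.4,0.1,0,0,0,0],
    [-0.6,0.15,0,0,0,0],
    [-0.8,0.2,0,0,0,0],
    [-1,0.27,0,0,0,0],
    [-1,0.27,0,0,0,0],
    [-1,0.27,0,0,0,0]
  ]
}}

```text
t: 2.1
ee_pos: [0.4308, -0.1565, 0.2804]
orientation: [-2.828, -1.366, -0.002]
force: [0.9, 0.5, 0.2]
opening: 1.0
grasp_force: 0.0
```

Run:
```python
from h import *
plan()
s=robot.get_state();im=robot.capture("wrist");cv2.imwrite("pics/w1.png",im[:,:,::-1]);np.savez("w1.npz",p=s["ee_pos"],r=s["orientation"])
```

```text
now [ 0.4308 -0.1565  0.2804] psi 0.9001 tilt [ 7.0e-04  1.2e-03 -1.0e+00] F [0.9 0.5 0.2] T [ 0.02 -0.03  0.02] t 2.1 j [-0.57 -0.16  0.75  1.89  0.11  1.37 -0.52] open 1.0
```

View pics/w1.png

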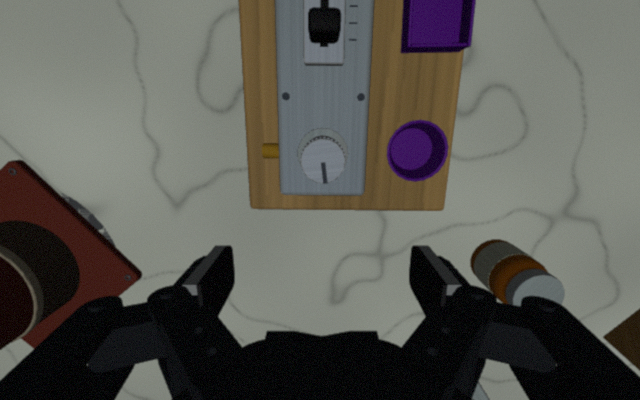

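The wrist view has the cap top at about (323,160), with its rib toward image-down, and the grip at about (324,25). I'll enlarge it.

Run:
```python
import cv2,numpy as np
a=cv2.imread("pics/w1.png")
f=lambda i:cv2.resize(cv2.convertScaleAbs(i,alpha=1.6),(400,400),interpolation=cv2.INTER_CUBIC)
cv2.imwrite("pics/c2.png",np.hstack([f(a[0:80,285:365]),f(a[120:200,285:365])]))
```

```text
(no output)
```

View pics/c2.png

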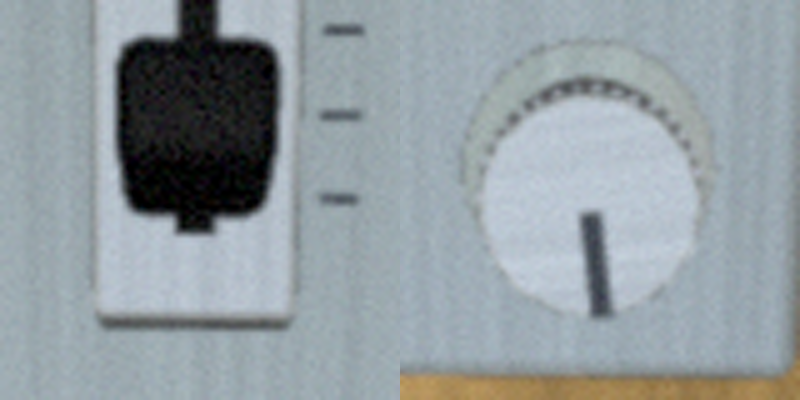

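Cap top circle centre is at (323.0,161.3). The grip's top face spans u 308.4–341 and v 8–31, so its centre is about (324.7,19.4). The track's near end is at v≈64.

```bash
cat >> h.py <<'E'
def ray(f,u,v):
    d=np.load(f);c=robot.calibration("wrist");Q=R.from_rotvec(d["r"]);H=c["hand_eye"]
    D=Q.apply(H[:3,:3]@np.linalg.solve(c["mtx"],[u,v,1]));return d["p"]+Q.apply(H[:3,3]),D
E
python3 - <<'E'
from h import *
b=np.load("board.npy");Rz=R.from_euler('z',b[2]).as_matrix();o=np.r_[b[:2],0]
for n,u,v,zs in(("cap",323,161.3,(.1395,)),("grip",324.7,19.4,(.12,.125,.13,.135)),("trackend",324,63.5,(.075,.08,.085,.095)),("trackendtop",324,62,(.075,.085)),("houseL",276.5,100,(.075,)),("houseR",369,100,(.075,)),("end",322,194.5,(.075,)),("gw-",308.4,19,(.12,.13)),("gw+",341,19,(.12,.13)),("gn",324,8,(.12,.13)),("gf",324,31,(.12,.13)),("gfoot",324,42.6,(.08,.09)),("t-",304.5,60,(.08,.09)),("t+",344,60,(.08,.09)),("bl",251,207,(.02,)),("br",445,210,(.02,))):
    C,D=ray("w1.npz",u,v)
    for z in zs:
        P=C+D*(z-C[2])/D[2];print(n,z,np.round(P,4),"board",np.round(Rz.T@(P-o),4))
E
```

```text
cap 0.1395 [ 0.4507 -0.1328  0.1395] board [-0.0361 -0.1001  0.1395]
grip 0.12 [ 0.5264 -0.0395  0.12  ] board [-0.0361  0.02    0.12  ]
grip 0.125 [ 0.5255 -0.0406  0.125 ] board [-0.0362  0.0186  0.125 ]
grip 0.13 [ 0.5245 -0.0417  0.13  ] board [-0.0362  0.0172  0.13  ]
grip 0.135 [ 0.5236 -0.0428  0.135 ] board [-0.0362  0.0157  0.135 ]
trackend 0.075 [ 0.5091 -0.061   0.075 ] board [-0.036  -0.0076  0.075 ]
trackend 0.08 [ 0.5086 -0.0616  0.08  ] board [-0.036  -0.0084  0.08  ]
trackend 0.085 [ 0.508  -0.0623  0.085 ] board [-0.0361 -0.0092  0.085 ]
trackend 0.095 [ 0.5069 -0.0635  0.095 ] board [-0.0361 -0.0109  0.095 ]
trackendtop 0.075 [ 0.51   -0.0599  0.075 ] board [-0.036  -0.0062  0.075 ]
trackendtop 0.085 [ 0.5089 -0.0612  0.085 ] board [-0.0361 -0.0079  0.085 ]
houseL 0.075 [ 0.4471 -0.0577  0.075 ] board [-0.0863 -0.0441  0.075 ]
houseR 0.075 [ 0.5246 -0.1191  0.075 ] board [ 0.0126 -0.0429  0.075 ]
end 0.075 [ 0.4205 -0.1697  0.075 ] board [-0.0363 -0.1479  0.075 ]
gw- 0.12 [ 0.5155 -0.0305  0.12  ] board [-0.0502  0.0202  0.12  ]
gw- 0.13 [ 0.5141 -0.033   0.13  ] bo
[... 261 characters left out ...]
 ] board [-0.0369  0.0255  0.13  ]
gf 0.12 [ 0.5204 -0.0462  0.12  ] board [-0.0366  0.011   0.12  ]
gf 0.13 [ 0.5187 -0.0481  0.13  ] board [-0.0367  0.0085  0.13  ]
gfoot 0.08 [ 0.5205 -0.0465  0.08  ] board [-0.0363  0.0109  0.08  ]
gfoot 0.09 [ 0.5191 -0.0482  0.09  ] board [-0.0363  0.0086  0.09  ]
t- 0.08 [ 0.495  -0.0467  0.08  ] board [-0.0559 -0.0054  0.08  ]
t- 0.09 [ 0.4944 -0.0484  0.09  ] board [-0.0554 -0.0071  0.09  ]
t+ 0.08 [ 0.5266 -0.0717  0.08  ] board [-0.0157 -0.0049  0.08  ]
t+ 0.09 [ 0.5249 -0.0727  0.09  ] board [-0.0164 -0.0067  0.09  ]
bl 0.02 [ 0.3243 -0.1342  0.02  ] board [-0.1333 -0.1809  0.02  ]
br 0.02 [ 0.5308 -0.3033  0.02  ] board [ 0.1335 -0.182   0.02  ]
```

The checks agree: at z = 0.120 the grip measures 28.1 mm wide and at z = 0.080 the track measures 40.2 mm. That puts the grip top at (0.526, -0.040, 0.120). I'll go above it now.

Run:
```python
from h import *
plan((.5264,-.0395,.16,.889),(.5264,-.0395,.103,.889))
```

```text
now [ 0.4315 -0.1547  0.2803] psi 0.9032 tilt [ 3.e-04  9.e-04 -1.e+00] F [ 0.7  0.5 -0.4] T [ 0.07 -0.03 -0.01] t 2.15 j [-0.57 -0.16  0.74  1.89  0.11  1.37 -0.52] open 1.0
move [0.7455 0.0164 0.6022] turn [-0.0002 -0.0006  0.009 ]
move [ 0.    -0.     0.285] turn [0. 0. 0.]
```

>>> {"fn": "move_arm", "kwargs": {
  "motion": [
    [0.2,0,0.1,0,0,0.01],
    [0.4,0,0.2,0,0,0.01],
    [0.6,0.01,0.3,0,0,0.01],
    [0.745,0.016,0.45,0,0,0.01],
    [0.745,0.016,0.6,0,0,0.01],
    [0.745,0.016,0.6,0,0,0.01],
    [0.745,0.016,0.6,0,0,0.01],
    [0.745,0.016,0.6,0,0,0.01]
  ]
}}

```text
t: 2.82
ee_pos: [0.5266, -0.0394, 0.1614]
orientation: [2.836, 1.351, 0.0]
force: [0.7, 0.1, 0.2]
opening: 1.0
grasp_force: 0.0
```

Run:
```python
from h import *
plan((.5264,-.0395,.103,.889))
s=robot.get_state();im=robot.capture("wrist");cv2.imwrite("pics/w2.png",im[:,:,::-1]);np.savez("w2.npz",p=s["ee_pos"],r=s["orientation"])
```

```text
now [ 0.5266 -0.0394  0.1614] psi 0.8892 tilt [ 3.e-04 -5.e-04 -1.e+00] F [0.7 0.1 0.2] T [ 0.02 -0.03  0.02] t 2.82 j [-0.64  0.17  0.7   1.9  -0.12  1.11 -0.58] open 1.0
move [-0.0009 -0.0005  0.2921] turn [0.0003 0.0001 0.0001]
```

View pics/w2.png

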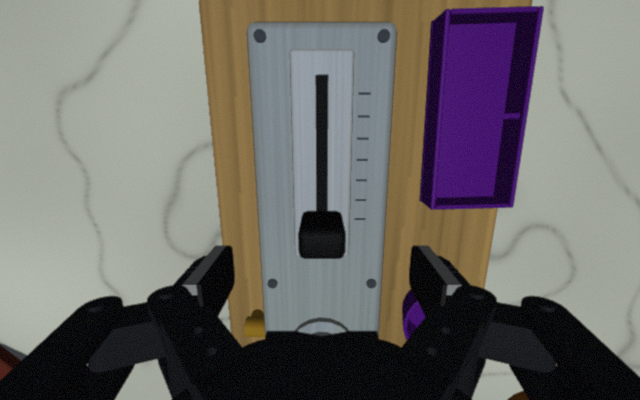

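The grip at (322,235) is centred between the fingers, and the slot's far end is at (321,75). I'll descend and grasp.

>>> {"fn": "move_arm", "kwargs": {
  "motion": [
    [0,0,0.1,0,0,0],
    [0,0,0.2,0,0,0],
    [0,0,0.29,0,0,0],
    [0,0,0.29,0,0,0],
    [0,0,0.29,0,0,0],
    [0,0,0.29,0,0,0]
  ]
}}

```text
t: 3.37
ee_pos: [0.5274, -0.0395, 0.1044]
orientation: [2.836, 1.35, 0.004]
force: [0.8, 0.3, 0.4]
opening: 1.0
grasp_force: 0.0
```

>>> {"fn": "move_arm", "kwargs": {
  "motion": [
    [0,0,0,0,0,0],
    [0,0,0,0,0,0],
    [0,0,0,0,0,0],
    [0,0,0,0,0,0],
    [0,0,0,0,0,0],
    [0,0,0,0,0,0],
    [0,0,0,0,0,0],
    [0,0,0,0,0,0]
  ],
  "claw": 1,
  "newtons": 25
}}

```text
t: 4.03
ee_pos: [0.5269, -0.0392, 0.1031]
orientation: [2.836, 1.351, 0.002]
force: [-1.3, -0.3, 7.1]
opening: 0.449
grasp_force: 24.4
```

Run:
```python
from h import *
plan()
b=np.load("board.npy");Rz=R.from_euler('z',b[2]).as_matrix();o=np.r_[b[:2],0]
for u,v,z in((321,75,.08),(321,258,.08),(322,50,.08),(322,249,.12),(322,212,.12)):
    C,D=ray("w2.npz",u,v);P=C+D*(z-C[2])/D[2];print(np.round(P,4),np.round(Rz.T@(P-o),4))
```

```text
now [ 0.5269 -0.0392  0.1031] psi 0.8893 tilt [ 1.e-03  1.e-04 -1.e+00] F [-1.3 -0.3  7.1] T [-0.13  0.29  0.02] t 4.03 j [-0.61  0.25  0.68  1.96 -0.19  1.   -0.52] open 0.449
[0.5863 0.0356 0.08  ] [-0.037  0.116  0.08 ]
[ 0.5034 -0.0667  0.08  ] [-0.0369 -0.0156  0.08  ]
[0.5961 0.0467 0.08  ] [-0.0363  0.1309  0.08  ]
[ 0.5204 -0.0467  0.12  ] [-0.0362  0.0107  0.12  ]
[ 0.5356 -0.028   0.12  ] [-0.0363  0.0347  0.12  ]
```

>>> {"fn": "move_arm", "kwargs": {
  "motion": [
    [0.02,0,0,0,0,0],
    [0.04,0,0,0,0,0],
    [0.06,0,0,0,0,0],
    [0.08,0,0,0,0,0],
    [0.08,0,0,0,0,0]
  ]
}}

```text
t: 4.45
ee_pos: [0.5348, -0.0294, 0.1019]
orientation: [2.836, 1.348, -0.007]
force: [-6.3, -9.2, 3.1]
opening: 0.45
grasp_force: 31.8
```

Run:
```python
from h import *
plan()
im=robot.capture("wrist")[:,:,::-1];cv2.imwrite("pics/w3.png",cv2.resize(cv2.convertScaleAbs(im[150:350,190:450],alpha=1.8),None,fx=3,fy=3)[:, :780]);
plan()
```

```text
now [ 0.5348 -0.0294  0.1019] psi 0.8873 tilt [-0.0037 -0.003  -1.    ] F [-6.3 -9.2  3.1] T [-1.8   1.27  0.25] t 4.45 j [-0.61  0.27  0.67  1.94 -0.2   1.   -0.54] open 0.45
now [ 0.5348 -0.0294  0.1019] psi 0.8875 tilt [-0.0035 -0.0029 -1.    ] F [-5.6 -8.2  2.5] T [-1.69  1.21  0.18] t 4.5 j [-0.61  0.27  0.67  1.94 -0.2   1.   -0.54] open 0.448
```

View pics/w3.png

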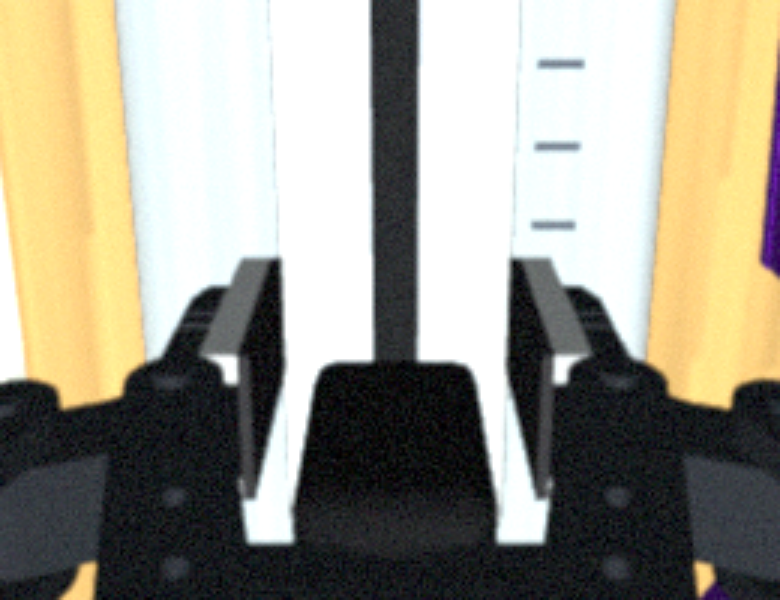

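The fingers closed on the track sides and the block between them is untouched, so the track top is higher than I estimated (the triangulated grip top of 0.135 was right). I'll open, back off, raise 20 mm and grip again.

>>> {"fn": "move_arm", "kwargs": {
  "motion": [
    [-0.02,0,0,0,0,0],
    [-0.03,0,0,0,0,0],
    [-0.03,0,0,0,0,0],
    [-0.03,0,0,0,0,0],
    [-0.03,0,0,0,0,0],
    [-0.03,0,0,0,0,0],
    [-0.03,0,0,0,0,0]
  ],
  "claw": -1
}}

```text
t: 5.08
ee_pos: [0.5328, -0.0311, 0.1024]
orientation: [-2.836, -1.352, -0.0]
force: [-0.3, -0.3, -0.6]
opening: 1.004
grasp_force: 0.0
```

Run:
```python
from h import *
plan((.525,-.041,.121,.889))
```

```text
now [ 0.5328 -0.0311  0.1024] psi 0.8897 tilt [ 1.e-04  1.e-04 -1.e+00] F [-0.3 -0.3 -0.6] T [ 0.01 -0.04 -0.02] t 5.08 j [-0.61  0.26  0.67  1.94 -0.19  1.   -0.53] open 1.004
move [-0.0628  0.001  -0.0931] turn [ 0.     -0.0001  0.0004]
```

>>> {"fn": "move_arm", "kwargs": {
  "motion": [
    [0,0,-0.09,0,0,0],
    [-0.06,0,-0.09,0,0,0],
    [-0.06,0,-0.09,0,0,0],
    [-0.06,0,-0.09,0,0,0]
  ]
}}

```text
t: 5.42
ee_pos: [0.5246, -0.0412, 0.1201]
orientation: [-2.836, -1.35, -0.0]
force: [0.5, -0.5, 0.5]
opening: 0.999
grasp_force: 0.0
```

>>> {"fn": "move_arm", "kwargs": {
  "motion": [
    [0,0,0,0,0,0],
    [0,0,0,0,0,0],
    [0,0,0,0,0,0],
    [0,0,0,0,0,0],
    [0,0,0,0,0,0],
    [0,0,0,0,0,0],
    [0,0,0,0,0,0],
    [0,0,0,0,0,0]
  ],
  "claw": 1,
  "newtons": 25
}}

```text
t: 6.08
ee_pos: [0.5254, -0.0408, 0.1203]
orientation: [2.836, 1.351, 0.001]
force: [4.0, -1.8, -2.4]
opening: 0.324
grasp_force: 28.3
```

>>> {"fn": "move_arm", "kwargs": {
  "motion": [
    [0.02,0,0,0,0,0],
    [0.04,0,0,0,0,0],
    [0.06,0,0,0,0,0],
    [0.08,0,0,0,0,0],
    [0.08,0,0,0,0,0]
  ]
}}

```text
t: 6.5
ee_pos: [0.5361, -0.0275, 0.1204]
orientation: [2.835, 1.352, 0.001]
force: [5.1, -1.7, -2.0]
opening: 0.326
grasp_force: 28.3
```

Opening 27.5 mm: the block is held and sliding. The track's symmetry puts the stop about 69 mm further on.

>>> {"fn": "move_arm", "kwargs": {
  "motion": [
    [0.05,0,0,0,0,0],
    [0.1,0,0,0,0,0],
    [0.15,0,0,0,0,0],
    [0.2,0,0,0,0,0],
    [0.25,0,0,0,0,0],
    [0.28,0,0,0,0,0],
    [0.3,0,0,0,0,0],
    [0.3,0,0,0,0,0]
  ]
}}

```text
t: 7.17
ee_pos: [0.5746, 0.0199, 0.1204]
orientation: [2.834, 1.353, 0.002]
force: [5.5, -1.9, -2.3]
opening: 0.322
grasp_force: 28.3
```

>>> {"fn": "move_arm", "kwargs": {
  "motion": [
    [0.01,0,0,0,0,0],
    [0.02,0,0,0,0,0],
    [0.03,0,0,0,0,0],
    [0.03,0,0,0,0,0],
    [0.03,0,0,0,0,0]
  ]
}}

```text
t: 7.58
ee_pos: [0.5778, 0.0239, 0.1204]
orientation: [2.835, 1.352, 0.002]
force: [3.4, -3.1, -1.4]
opening: 0.321
grasp_force: 28.4
```

Run:
```python
from h import *
plan()
b=np.load("board.npy");Rz=R.from_euler('z',b[2]).as_matrix();s=robot.get_state();print(Rz.T@(s["ee_pos"]-np.r_[b[:2],0]),Rz.T@s["force"])
```

```text
now [0.5778 0.0239 0.1204] psi 0.8899 tilt [ 1.1e-03 -1.0e-04 -1.0e+00] F [ 3.4 -3.1 -1.4] T [-0.65 -0.88 -0.02] t 7.58 j [-0.65  0.33  0.64  1.82 -0.23  1.06 -0.61] open 0.321
[-0.03619332  0.10160165  0.12036416] [ 4.54958867 -0.23939796 -1.35891462]
```

>>> {"fn": "move_arm", "kwargs": {
  "motion": [
    [0.01,0,0,0,0,0],
    [0.02,0,0,0,0,0],
    [0.03,0,0,0,0,0],
    [0.03,0,0,0,0,0],
    [0.03,0,0,0,0,0]
  ]
}}

```text
t: 8.0
ee_pos: [0.5807, 0.0275, 0.1203]
orientation: [2.836, 1.351, -0.002]
force: [0.7, -6.2, 2.3]
opening: 0.321
grasp_force: 28.8
```

```bash
cat >> h.py <<'E'
def brd():
    b=np.load("board.npy");Rz=R.from_euler('z',b[2]).as_matrix();s=robot.get_state();print(np.round(Rz.T@(s["ee_pos"]-np.r_[b[:2],0]),4),np.round(Rz.T@s["force"],1),np.round(s["ft_torque"],2),s["opening"])
E
python3 -c "
from h import *
brd()"
```

```text
[-0.0362  0.1062  0.1203] [ 4.5 -4.4  2.3] [-1.29  0.05 -0.06] 0.3210621636694345
```

>>> {"fn": "move_arm", "kwargs": {
  "motion": [
    [0.01,0,0,0,0,0],
    [0.02,0,0,0,0,0],
    [0.02,0,0,0,0,0],
    [0.02,0,0,0,0,0]
  ]
}}

```text
t: 8.33
ee_pos: [0.5811, 0.0277, 0.1202]
orientation: [2.837, 1.347, -0.01]
force: [-11.4, -14.1, 13.1]
opening: 0.319
grasp_force: 30.1
```

```bash
python3 -c "
from h import *
brd()"
```

```text
[-0.036   0.1066  0.1202] [  0.  -18.2  13.1] [-2.98  2.48  0.03] 0.3189888807032298
```

The grip is hard against its stop: 18 N and it no longer moves. I'll ease the push, release and rise.

>>> {"fn": "move_arm", "kwargs": {
  "motion": [
    [-0.01,0,0,0,0,0],
    [-0.01,0,0,0,0,0]
  ]
}}

```text
t: 8.5
ee_pos: [0.5809, 0.0275, 0.1203]
orientation: [2.837, 1.349, -0.005]
force: [-4.5, -8.7, 5.9]
opening: 0.319
grasp_force: 29.4
```

>>> {"fn": "move_arm", "kwargs": {
  "motion": [
    [0,0,0,0,0,0],
    [0,0,0,0,0,0],
    [0,0,0,0,0,0],
    [0,0,0,0,0,0],
    [0,0,0,0,0,0],
    [0,0,0,0,0,0]
  ],
  "claw": -1
}}

```text
t: 9.0
ee_pos: [0.5818, 0.0297, 0.1203]
orientation: [-2.836, -1.352, 0.0]
force: [-0.7, -0.2, -0.7]
opening: 1.003
grasp_force: 0.0
```

>>> {"fn": "move_arm", "kwargs": {
  "motion": [
    [0,0,-0.1,0,0,0],
    [0,0,-0.2,0,0,0],
    [0,0,-0.35,0,0,0],
    [0,0,-0.45,0,0,0],
    [0,0,-0.45,0,0,0]
  ]
}}

```text
t: 9.42
ee_pos: [0.5839, 0.0293, 0.2148]
orientation: [2.835, 1.351, 0.01]
force: [0.6, -0.1, -0.2]
opening: 1.002
grasp_force: 0.0
```

Run:
```python
from h import *
brd()
im=robot.capture("side")[:,:,::-1];a=im[190:305,255:385];im=robot.capture("wrist")[:,:,::-1]
cv2.imwrite("pics/s2.png",np.hstack([cv2.resize(im,(480,300)),cv2.resize(a,(320,300),interpolation=cv2.INTER_CUBIC)]))
plan((.4507,-.1328,.21,2.9))
```

```text
[-0.0348  0.1096  0.2148] [ 0.5  0.3 -0.2] [-0.01 -0.02  0.05] 1.0015120533572701
now [0.5822 0.0295 0.2109] psi 0.8895 tilt [ 1.4e-03  7.0e-04 -1.0e+00] F [-0.2 -0.7 -0.2] T [0.04 0.   0.01] t 9.52 j [-0.69  0.25  0.67  1.71 -0.16  1.23 -0.66] open 0.997
move [-1.0441e+00  3.0000e-04  3.0000e-03] turn [ 1.2000e-03 -2.0000e-04 -1.2799e+00]
```

View pics/s2.png

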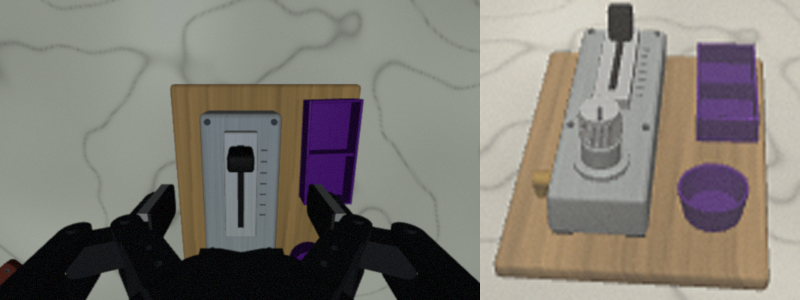

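The grip is now at the track's far end, having travelled about 90 mm in all, and the bystanders are unmoved. Next is the cap: I'll go above it with a large yaw so there is room to turn clockwise.

>>> {"fn": "move_arm", "kwargs": {
  "motion": [
    [-0.15,0,0,0,0,-0.075],
    [-0.3,0,0,0,0,-0.15],
    [-0.45,0,0,0,0,-0.225],
    [-0.6,0,0,0,0,-0.3],
    [-0.75,0,0,0,0,-0.375],
    [-0.9,0,0,0,0,-0.45],
    [-1,0,0,0,0,-0.525],
    [-1,0,0,0,0,-0.6]
  ]
}}

```text
t: 10.18
ee_pos: [0.4526, -0.1296, 0.2092]
orientation: [-1.911, -2.491, 0.001]
force: [-0.3, -0.6, -0.4]
opening: 1.001
grasp_force: 0.0
```

>>> {"fn": "move_arm", "kwargs": {
  "motion": [
    [0,0,0,0,0,-0.075],
    [0,0,0,0,0,-0.15],
    [0,0,0,0,0,-0.225],
    [0,0,0,0,0,-0.3],
    [0,0,0,0,0,-0.375],
    [0,0,0,0,0,-0.45],
    [0,0,0,0,0,-0.525],
    [0,0,0,0,0,-0.6]
  ]
}}

```text
t: 10.85
ee_pos: [0.4551, -0.1258, 0.2091]
orientation: [-0.564, -3.088, 0.001]
force: [-0.1, 0.1, 0.4]
opening: 0.999
grasp_force: 0.0
```

Run:
```python
from h import *
plan((.4515,-.1333,.21,3.3-2*np.pi),(.4515,-.1333,.122,3.3-2*np.pi))
```

```text
now [ 0.4551 -0.1258  0.2091] psi 2.7803 tilt [-2.1e-03 -1.0e-04 -1.0e+00] F [-0.1  0.1  0.4] T [0.01 0.01 0.07] t 10.85 j [-0.57 -0.04  0.74  1.96  0.03  1.21  1.37] open 0.999
move [ 0.0034 -0.0414 -0.0045] turn [-2.000e-04 -1.300e-03 -3.308e-01]
move [-0.   -0.    0.44] turn [0. 0. 0.]
```

>>> {"fn": "move_arm", "kwargs": {
  "motion": [
    [0,-0.02,0,0,0,-0.075],
    [0,-0.04,0,0,0,-0.15],
    [0,-0.04,0,0,0,-0.225],
    [0,-0.04,0,0,0,-0.3],
    [0,-0.04,0,0,0,-0.33],
    [0,-0.04,0,0,0,-0.33],
    [0,-0.04,0,0,0,-0.33]
  ]
}}

```text
t: 11.43
ee_pos: [0.4524, -0.1333, 0.2095]
orientation: [0.234, -3.131, 0.0]
force: [-0.3, 0.9, 0.0]
opening: 1.003
grasp_force: 0.0
```

Run:
```python
from h import *
plan((.4515,-.1333,.122,3.3-2*np.pi))
```

```text
now [ 0.4524 -0.1333  0.2095] psi -2.9923 tilt [-1.5e-03 -1.0e-04 -1.0e+00] F [-0.3  0.9  0. ] T [-0.04 -0.01  0.02] t 11.43 j [-0.58 -0.05  0.77  1.97  0.04  1.21  1.89] open 1.003
move [0.0039 0.0008 0.4374] turn [ 0.0001 -0.0009 -0.0058]
```

>>> {"fn": "move_arm", "kwargs": {
  "motion": [
    [0.004,0,0.1,0,0,0],
    [0.004,0,0.2,0,0,0],
    [0.004,0,0.3,0,0,0],
    [0.004,0,0.4,0,0,0],
    [0.004,0,0.437,0,0,0],
    [0.004,0,0.437,0,0,0],
    [0.004,0,0.437,0,0,0]
  ]
}}

```text
t: 12.02
ee_pos: [0.4521, -0.1338, 0.1231]
orientation: [0.235, -3.132, 0.001]
force: [-0.1, 0.3, 0.7]
opening: 0.999
grasp_force: 0.0
```

>>> {"fn": "move_arm", "kwargs": {
  "motion": [
    [0,0,0,0,0,0],
    [0,0,0,0,0,0],
    [0,0,0,0,0,0],
    [0,0,0,0,0,0],
    [0,0,0,0,0,0],
    [0,0,0,0,0,0],
    [0,0,0,0,0,0]
  ],
  "claw": 1,
  "newtons": 40
}}

```text
t: 12.6
ee_pos: [0.4526, -0.1332, 0.1238]
orientation: [-0.237, 3.132, 0.002]
force: [-2.4, 2.8, 8.2]
opening: 0.472
grasp_force: 39.2
```

Run:
```python
from h import *
plan()
```

```text
now [ 0.4526 -0.1332  0.1238] psi -2.9903 tilt [ 8.0e-04  1.1e-03 -1.0e+00] F [-2.4  2.8  8.2] T [ 0.5   0.61 -0.03] t 12.6 j [-0.56  0.08  0.8   2.07 -0.07  1.02  1.99] open 0.472
```

The cap is held (opening 40 mm). I'll screw it down clockwise, following the thread down.

>>> {"fn": "move_arm", "kwargs": {
  "motion": [
    [0,0,0.001,0,0,0.075],
    [0,0,0.001,0,0,0.15],
    [0,0,0.002,0,0,0.225],
    [0,0,0.002,0,0,0.3],
    [0,0,0.003,0,0,0.375],
    [0,0,0.003,0,0,0.45],
    [0,0,0.004,0,0,0.525],
    [0,0,0.005,0,0,0.6]
  ]
}}

```text
t: 13.27
ee_pos: [0.452, -0.1349, 0.1228]
orientation: [1.22, 2.895, -0.001]
force: [-7.2, -4.9, 12.0]
opening: 0.468
grasp_force: 39.8
```

Run:
```python
from h import *
plan()
```

```text
now [ 0.452  -0.1349  0.1228] psi 2.3436 tilt [-0.e+00 -8.e-04 -1.e+00] F [-7.2 -4.9 12. ] T [-0.95  1.44  0.17] t 13.27 j [-0.62  0.09  0.87  2.07 -0.08  1.02  1.06] open 0.468
```

>>> {"fn": "move_arm", "kwargs": {
  "motion": [
    [0,-0.003,0,0,0,0.075],
    [0,-0.006,0,0,0,0.15],
    [0,-0.006,0,0,0,0.225],
    [0,-0.006,0,0,0,0.3],
    [0,-0.006,0.001,0,0,0.375],
    [0,-0.006,0.001,0,0,0.45],
    [0,-0.006,0.001,0,0,0.525],
    [0,-0.006,0.001,0,0,0.6]
  ]
}}

```text
t: 13.93
ee_pos: [0.4502, -0.1356, 0.122]
orientation: [-2.401, -2.024, 0.003]
force: [-8.7, -3.5, 8.3]
opening: 0.469
grasp_force: 39.7
```

Run:
```python
from h import *
plan()
```

```text
now [ 0.4502 -0.1356  0.122 ] psi 1.4009 tilt [-2.1e-03 -4.0e-04 -1.0e+00] F [-8.7 -3.5  8.3] T [-0.66  1.71  0.14] t 13.93 j [-0.7   0.09  0.95  2.08 -0.09  1.02  0.13] open 0.469
```

>>> {"fn": "move_arm", "kwargs": {
  "motion": [
    [-0.001,-0.002,0,0,0,0.06],
    [-0.002,-0.004,0,0,0,0.12],
    [-0.003,-0.005,0,0,0,0.18],
    [-0.003,-0.005,0.001,0,0,0.24],
    [-0.003,-0.005,0.001,0,0,0.3]
  ]
}}

```text
t: 14.35
ee_pos: [0.4492, -0.1352, 0.1216]
orientation: [-2.806, -1.41, 0.002]
force: [-6.1, -0.1, 5.4]
opening: 0.469
grasp_force: 40.0
```

Run:
```python
from h import *
plan()
```

```text
now [ 0.4492 -0.1352  0.1216] psi 0.9314 tilt [-1.9e-03  4.0e-04 -1.0e+00] F [-6.1 -0.1  5.4] T [-0.12  1.27  0.11] t 14.35 j [-0.74  0.09  1.    2.08 -0.09  1.02 -0.34] open 0.469
```

>>> {"fn": "move_arm", "kwargs": {
  "motion": [
    [-0.001,-0.001,0,0,0,0.06],
    [-0.002,-0.002,0,0,0,0.12],
    [-0.002,-0.002,0,0,0,0.18],
    [-0.002,-0.002,0.001,0,0,0.24],
    [-0.002,-0.002,0.001,0,0,0.3]
  ]
}}

```text
t: 14.77
ee_pos: [0.4486, -0.1345, 0.1212]
orientation: [-3.057, -0.718, 0.003]
force: [-3.9, 2.7, 3.3]
opening: 0.469
grasp_force: 40.2
```

Run:
```python
from h import *
plan()
```

```text
now [ 0.4486 -0.1345  0.1212] psi 0.4617 tilt [-0.0023  0.0012 -1.    ] F [-3.9  2.7  3.3] T [0.71 0.85 0.75] t 14.77 j [-0.78  0.1   1.05  2.08 -0.1   1.02 -0.8 ] open 0.469
```

Torque rose from 0.11 to 0.75 N m, so the cap is probably at the shoulder. I'll turn a little further to confirm.

>>> {"fn": "move_arm", "kwargs": {
  "motion": [
    [0,0,0,0,0,0.03],
    [0,0,0,0,0,0.06],
    [0,0,0,0,0,0.06]
  ]
}}

```text
t: 15.02
ee_pos: [0.4487, -0.1342, 0.1212]
orientation: [-3.087, -0.577, 0.003]
force: [-4.7, 3.4, 2.8]
opening: 0.468
grasp_force: 40.2
```

Run:
```python
from h import *
plan()
```

```text
now [ 0.4487 -0.1342  0.1212] psi 0.3698 tilt [-0.0024  0.0011 -1.    ] F [-4.7  3.4  2.8] T [0.47 1.03 0.75] t 15.02 j [-0.79  0.1   1.06  2.08 -0.1   1.02 -0.89] open 0.468
```

It's slipping at a constant 0.75 N m, which fits a dead stop. I'll confirm with a firmer grip.

>>> {"fn": "move_arm", "kwargs": {
  "motion": [
    [0,0,0,0,0,0],
    [0,0,0,0,0,0],
    [0,0,0,0,0,0.02],
    [0,0,0,0,0,0.04],
    [0,0,0,0,0,0.04]
  ],
  "newtons": 80
}}

```text
t: 15.43
ee_pos: [0.4496, -0.1339, 0.1214]
orientation: [-3.103, -0.484, 0.001]
force: [-3.4, 4.5, 2.0]
opening: 0.462
grasp_force: 81.4
```

Run:
```python
from h import *
plan()
```

```text
now [ 0.4496 -0.1339  0.1214] psi 0.3097 tilt [-6.e-04  1.e-03 -1.e+00] F [-3.4  4.5  2. ] T [0.96 0.38 1.27] t 15.43 j [-0.8   0.1   1.06  2.08 -0.11  1.01 -0.95] open 0.462
```

Torque reached 1.27 N m, so it is the dead stop, with yaw 0.310 as reference. I'll back off a quarter turn to yaw 1.881.

>>> {"fn": "move_arm", "kwargs": {
  "motion": [
    [0,0,0,0,0,-0.03],
    [0,0,0,0,0,-0.1],
    [0,0,-0.001,0,0,-0.17],
    [0,0,-0.002,0,0,-0.24],
    [0,0,-0.002,0,0,-0.31],
    [0,0,-0.003,0,0,-0.38],
    [0,0,-0.003,0,0,-0.45],
    [0,0,-0.004,0,0,-0.52]
  ]
}}

```text
t: 16.1
ee_pos: [0.45, -0.1344, 0.1222]
orientation: [-2.652, -1.683, -0.002]
force: [2.6, 3.3, -4.4]
opening: 0.459
grasp_force: 81.3
```

Run:
```python
from h import *
plan()
```

```text
now [ 0.45   -0.1344  0.1222] psi 1.1309 tilt [ 8.0e-04  1.1e-03 -1.0e+00] F [ 2.6  3.3 -4.4] T [ 0.7  -0.54 -0.11] t 16.1 j [-0.72  0.09  0.97  2.08 -0.09  1.01 -0.14] open 0.459
```

>>> {"fn": "move_arm", "kwargs": {
  "motion": [
    [0,0,0,0,0,-0.07],
    [0,0,0,0,0,-0.14],
    [0,0,-0.001,0,0,-0.21],
    [0,0,-0.001,0,0,-0.28],
    [0,0,-0.002,0,0,-0.35],
    [0,0,-0.002,0,0,-0.42],
    [0,0,-0.002,0,0,-0.477],
    [0,0,-0.002,0,0,-0.477]
  ]
}}

```text
t: 16.77
ee_pos: [0.4506, -0.1344, 0.1229]
orientation: [1.853, 2.536, 0.003]
force: [4.1, 4.0, -1.4]
opening: 0.459
grasp_force: 81.4
```

Run:
```python
from h import *
plan()
s=robot.get_state()
a=robot.capture("side")[:,:,::-1][190:305,255:385];b=robot.capture("scene")[:,:,::-1][135:265,250:380]
cv2.imwrite("pics/f.png",np.hstack([cv2.resize(i,(400,400),interpolation=cv2.INTER_CUBIC) for i in(a,b)]))
plan()
```

```text
now [ 0.4506 -0.1344  0.1229] psi 1.8796 tilt [ 2.e-03  9.e-04 -1.e+00] F [ 4.1  4.  -1.4] T [ 0.96 -0.77  0.08] t 16.77 j [-0.66  0.08  0.91  2.08 -0.08  1.01  0.59] open 0.459
now [ 0.4506 -0.1345  0.1229] psi 1.8734 tilt [ 2.e-03  8.e-04 -1.e+00] F [ 4.2  4.1 -1.4] T [ 0.88 -0.69  0.02] t 16.87 j [-0.66  0.08  0.91  2.08 -0.08  1.01  0.59] open 0.458
```

View pics/f.png

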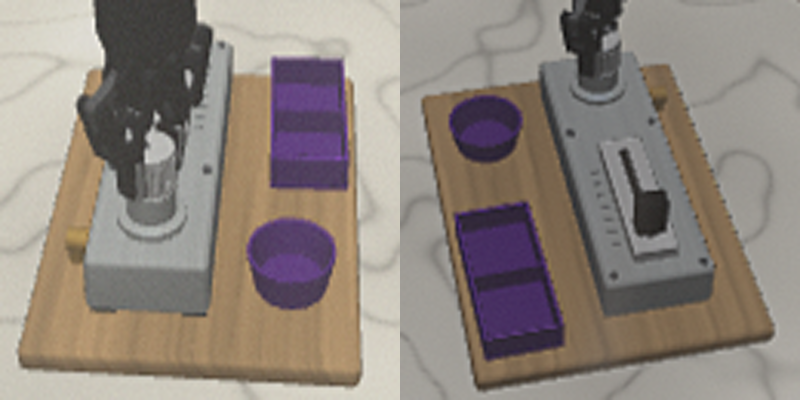

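The cap is held between the fingers a quarter turn back. The slide is at its far stop and the moulds are untouched. I'm handing in.

```bash
python3 -c "
from station import robot
print(robot.sign_off())"
```

```text
the job is handed in; nothing more can be done
None
```

Job handed in: the grip is at its far stop, and the cap was screwed down until it bottomed, backed off about a quarter turn (1.56 rad by the wrist) and is still held; the moulds look unmoved, the jar and bowl weren't in the final pictures, and on the first try the fingers closed on the track instead of the grip and pulled at about 11 N before I re-gripped.

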